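Close, latch and stow the forceps case

TASK

Close the open steel forceps case: reach behind its lid, tip it towards the front past upright and let go, so that it drops shut by its own weight, then press the lid's front edge down, gently and no harder than needed, until the spring catch snaps over the bar. Then lift the case by its lid handle and set it flat on the clear box with the teal clips, in the middle of the box's lid and lengthwise along it, with the forceps still inside, and leave everything else where it stands.

Things in the scene. Friction and masses are not known exactly. Their poses are not given: they have to be found in the camera images.
- steel_case: brushed stainless instrument case, loose, 0.5 to 0.9 kg; body 200 (its x axis) x 76 (its y axis) mm, 31 mm high, open at the top; shut, it is 57 mm high to the top of the handle. Origin at the centre of the underside, z up. Its y axis points to its front, where the catch is (to the robot's left); the hinge runs along the back.
- steel_case_lid (a joint): the lid's hinge, rad: about 1.9 = open, leaning back on its stop; 1.57 = upright. Damped and a little stiff: it falls shut by itself below about 1.3, back open above about 1.7, and may stay in between. Fallen, it rests unlatched with its bar on the catch's sloping nose at 0.11 to 0.18; latched it reads 0.00 to 0.09, depending on the catch's height.
- case_catch (a joint): the spring catch's leaf, rad, turning on a pin at its foot. 0 = sprung home. As the lid's bar is pressed down its nose it is pushed outward to about 0.16, then springs back to 0 over the bar (the snap). This takes about 8 to 13 N on the lid's front edge, twice that at the handle; the force falls away at the snap. 2 to 3 mm lower the bar meets a rigid seat; over 17 N on the seat harms the catch.
- lid_edge (a point): point on the top of the lid, 8 mm in from the middle of its front edge and 73 mm from the hinge line: where to press; moves with the lid. The lid is a flat plate 206 x 81 mm, 4 mm thick, with a 6 mm lip on its front and sides and a 20 mm wide bar on the front lip for the catch; open, its front edge is uppermost, about 107 mm above the trolley.
- lid_handle (a point): centre of the black handle bar on the lid (moves with the lid): a round bar 62 mm long, 10.4 mm thick, along the case's x axis, centred over the case, its axis 16 mm above the top of the lid plate. With the lid open the handle is behind it, about 62 mm above the trolley.
- lid_hinge (a point): centre of the hinge line, at the case's back edge, 39 mm behind the case's centre and 31 mm above its underside; the hinge runs along the case's x axis
- forceps_a: thumb forceps lying in the case, 137 mm long, 16 mm wide, 10 mm high; position at the centre of its underside
- forceps_b: second pair of thumb forceps lying in the case, the same
- clear_box: closed clear plastic box with teal end clips, fixed in place, 122 (its x axis) x 238 (its y axis, lengthwise) mm; its flat lid (118 x 218 mm) is 64 mm above its underside; position at the centre of its underside
- catch_foot (a point): pin at the foot of the catch, in the middle of the case's front, fixed to the case. The catch is a steel leaf 20 mm wide, standing 40 to 59 mm ahead of the case's centre and up to 52 mm high. The height of its nose and seat differs by up to 6 mm from case to case and is not listed: feel how deep to press. Once snapped, the catch holds when the case is lifted by the handle.
- white_bottle: white bottle with green-banded label, 38 mm across, 104 mm high, standing; position at the centre of its underside; leave alone
- dropper: white dropper bottle, 29 mm across, 120 mm high, standing; position at the centre of its underside; leave alone
- gauze_1: sealed white gauze pack, 86x59x13 mm, lying flat; position at the centre of its underside; leave alone
- gauze_2: second gauze pack, the same, lying on the first; position at the centre of its underside; leave alone
- tape: roll of white tape, 69 mm across, 25 mm high, lying flat; position at the centre of its underside; leave alone
- pill_bottle: white bottle with orange-banded label, 43 mm across, 119 mm high, standing; position at the centre of its underside; leave alone
- vial: clear vial with dark cap, 29 mm across, 74 mm high, standing; position at the centre of its underside; leave alone

How it is judged:
On the way, in this order (a step that is already met when the one before it is completed fails the run):
1. the lid has been tipped past upright and has dropped by its own weight, with the robot off the case (value of joint steel_case_lid below 0.25 rad and contact force between each of the arm, the fingers and steel_case below 0.3 N), for 0.1 s.
2. the lid is pressed down and the catch has snapped over its bar, and the robot is off the case again (value of joint steel_case_lid below 0.098 rad and value of joint case_catch below 0.03 rad and contact force between each of the arm, the fingers and steel_case below 0.3 N), for 0.2 s.
3. the case is lifted off the trolley, still latched (value of joint steel_case_lid below 0.098 rad and height (world z) of steel_case above 0.03 m), for 0.1 s.
At the end, for the whole second after the job is handed in: The case, latched (lid below 0.098 rad, catch below 0.03 rad), rests flat and still on the clear box's lid, its centre within 25 mm of the box's centre and its length along the box's within 0.2 rad, both forceps inside it (within 70 mm of its centre) (value of joint steel_case_lid below 0.098 rad and value of joint case_catch below 0.03 rad and horizontal distance between steel_case and clear_box below 0.025 m and angle between the x axis of steel_case and the y axis of clear_box, either way round below 0.2 rad and height (world z) of steel_case between 0.058 and 0.07 m and angle between steel_case's own z axis and vertical below 0.05 rad and linear speed of steel_case below 0.02 m/s and distance between each of forceps_a, forceps_b and steel_case below 0.07 m); the robot touches nothing.
It fails at once if the lid is led down by the robot instead of falling on its own (robot on the lid while it is between 0.95 and 0.3 rad) (value of joint steel_case_lid between 0.3 and 0.95 rad and contact force between the fingers and steel_case above 1 N).
It fails at once if the lid's bar is forced onto its seat with more than 17 N (contact force between case_striker_c1 and case_bracket_c0 above 17 N).
It fails at once if the case is tipped by more than 0.5 rad (angle between steel_case's own z axis and vertical above 0.5 rad).
It fails at once if one of the other things is shoved by more than 30 mm or knocked over (distance of any of gauze_1, gauze_2, tape, pill_bottle, white_bottle, vial, dropper from where it was at the start of the episode above 0.03 m or angle between any of vial, pill_bottle, white_bottle, dropper's own z axis and vertical above 0.5 rad).
It also fails if it takes over 70 s, if anything falls off the work surface, if the arm or the gripper's body presses on something with over 40 N, if the wrist force passes 120 N, or if a joint passes its speed limit or range.

ROBOT

A 6-joint arm with a two-finger parallel gripper is mounted at the origin on a cart in front of the work surface, level with it; the furniture and walls round the work are solid. World frame = base frame: x ahead of the robot, y to its left, z up, the work surface at z = 0. Lengths are in m, angles in rad, forces in N, time in s.
With the tool pointing down it reaches from about 0.375 to 0.925 m from the base axis. Payload 5.7 kg.
Tool frame: the origin (TCP) lies between the finger pads; the fingertips stand 14 mm ahead of it and the grasp point (between the pads) lies 5 mm behind it (manip.tips_ahead is the distance from the TCP to the fingertips, in m); y points along the fingers, x is the direction in which the jaws open and shut, and the axes are right-handed (so a half turn about y gives the same grasp; the last joint's range is limited). The gripper opens to 85 mm and grips with 20 to 120 N. Pads are 22 mm wide; open, the fingers measure 114 mm over their backs; the gripper's body (76 mm by 85 mm) begins 54 mm behind the grasp point. The pads swing forward as they close: fully open they stand 13 mm farther back than shut.
Start: joints at [1.151, 0.359, 1.51, -0, 1.272, -0.115], TCP at [0.18, 0.572, 0.245] pointing down, gripper open.
Joint ranges: [-2.97, 2.97], [-1.01, 2.36], [0.21, 2.38], [-0.96, 4.11], [0.2, 2.71], [-2.98, 2.98]. Speed limits (rad/s): [2.39, 2.39, 3.14, 3.14, 3.14, 3.14].

INTERFACE

Orientations are given as a unit quaternion [w, x, y, z].
In Python, from rig import manip gives the robot as it stands. Calls block until the motion is done:
- manip.move_ptp(position, orientation): joint-space move of the TCP to a pose.
- manip.move_l(position, orientation=None, speed=0.15): straight line of the TCP; orientation=None keeps the orientation; speed is the mean speed in m/s.
- manip.movej(angles): joint-space move.
- manip.move_gripper(opening, grip_force=None): finger opening in m; grip_force is the grip in N (None keeps the last); returns when the fingers have stopped.
- manip.sleep(seconds).
- manip.solve_ik(position, orientation): joint angles nearest the present ones, or None.
- manip.state(): the state.
- manip.get_image(name): name is "scene" or "top"; returns a dict with "image" (384x512x3 uint8, blue, green, red), "fx", "fy", "cx", "cy" (pixels), "view" (4x4, takes a point from world to camera coordinates). Camera axes: x right, y down, z forward; pixel columns grow to the right and rows downward; lengths in m; the calibration is good to about 2 mm. A picture is of the moment at which its call begins. There is no depth.
A pose or a line that the arm cannot do raises manip.Unreachable and nothing moves.
- manip.hand_in(): hands the job in, once; it reports no verdict.
Trained networks look in the newest picture that a camera, given by its name, has taken for a name from the list of things; names that differ only in an ending like _2 or _b are one class to them, and where a whole thing is asked for, a point or a joint stands for the part that bears it (a point fixed in the world has none). Each returns a list of dicts, best first, with "p" (0 to 1); they miss things now and then, are a little off and sometimes report something else, mostly with a low value. They report only what shows in the picture. A call takes as long as a camera call.
- manip.find_in(camera, target): "location" ([x, y, z] in m, in world coordinates, good to about 4 mm: the middle of the surface that is visible of it).
- manip.silhouettes(camera, target): "pixels" (384x512 bool, what is visible of it).
- manip.pinpoint(camera, target): "location" ([x, y, z] in m, in world coordinates, good to about 4 mm: a listed point, or the origin of a listed thing).
The state is a dict: "time": time; "q": joint angles; "qd": joint speeds; "effort": joint torques, N m; "tool_pos": TCP position; "ee_rot": TCP orientation; "force": force on the tool from outside, world axes, zero at the start; "wrist_torque": the same for the moment, N m; "grip_width": finger opening in m.
Only numpy, scipy, OpenCV 4.12 (cv2) and the standard library are available. Lean on these libraries where they do the work, as an engineer would, in place of code of your own. Each camera call takes 0.05 s, during which the arm holds its last target.

## Working session

There is one attempt and no reset: what is moved stays moved. The work goes in short steps, each a Python script; the robot and the scene stay as the last script left them, time stands still between calls to the robot, and variables do not carry over. Pictures are saved under pics/ and viewed, and the job is handed in when it is done.

```bash
ls; mkdir -p pics
python3 - <<'E'
from rig import manip
import cv2
for c in ("scene","top"):
    d=manip.get_image(c); cv2.imwrite(f"pics/{c}0.png",d["image"])
for c in ("scene","top"):
    for t in ("steel_case","lid_edge","lid_handle","lid_hinge","catch_foot","clear_box","white_bottle","dropper","gauze_1","tape","pill_bottle","vial","forceps_a"):
        r=manip.pinpoint(c,t)
        print(c,t,[([round(x,3) for x in e["location"]],round(e["p"],2)) for e in r[:3]])
s=manip.state();print(s["time"],s["tool_pos"],s["ee_rot"],s["force"],s["grip_width"])
E
```

```text
pics
scene steel_case [([0.551, 0.058, -0.0], 0.79), ([0.555, 0.015, 0.033], 0.65)]
scene lid_edge [([0.559, -0.013, 0.098], 0.64)]
scene lid_handle [([0.566, -0.016, 0.059], 0.68)]
scene lid_hinge [([0.554, 0.015, 0.033], 0.91)]
scene catch_foot [([0.549, 0.098, 0.006], 0.75)]
scene clear_box [([0.511, 0.207, -0.001], 0.91)]
scene white_bottle [([0.531, 0.334, -0.002], 0.56)]
scene dropper [([0.408, 0.297, 0.0], 0.77), ([0.509, 0.211, 0.0], 0.25)]
scene gauze_1 [([0.645, -0.083, 0.011], 0.62), ([0.656, -0.08, 0.001], 0.5)]
scene tape []
scene pill_bottle [([0.468, 0.308, 0.004], 0.73)]
scene vial [([0.59, 0.345, 0.003], 0.78)]
scene forceps_a [([0.566, 0.074, 0.003], 0.6), ([0.559, -0.013, 0.099], 0.51)]
top steel_case [([0.554, 0.054, -0.002], 0.67), ([0.564, 0.071, -0.002], 0.49)]
top lid_edge [([0.564, -0.014, 0.098], 0.69), ([0.529, -0.121, 0.002], 0.44)]
top lid_handle [([0.559, -0.019, 0.066], 0.75), ([0.53, 0.334, 0.002], 0.18)]
top lid_hinge [([0.562, 0.015, 0.035], 0.92), ([0.554, 0.054, 0.001], 0.69)]
top catch_foot [([0.549, 0.1, 0.01], 0.73)]
top clear_box []
top white_bottle [([0.531, 0.332, 0.003], 0.74)]
top dropper [([0.409, 0.297, -0.0], 0.52)]
top gauze_1 [([0.643, -0.081, 0.011], 0.95)]
top tape [([0.531, -0.117, 0.0], 0.71)]
top pill_bottle [([0.474, 0.307, -0.003], 0.63)]
top vial [([0.589, 0.345, 0.0], 0.63), ([0.528, 0.329, 0.001], 0.26)]
top forceps_a [([0.561, 0.044, 0.004], 0.7), ([0.564, 0.072, 0.004], 0.64), ([0.56, 0.019, 0.032], 0.44)]
1.4 [0.18007277 0.57230197 0.24523135] [-0.57007745  0.57014624  0.41825481 -0.41833942] [ 0.20901073 -0.63369714 -0.36780295] 0.08528589769228921
```

View pics/scene0.png

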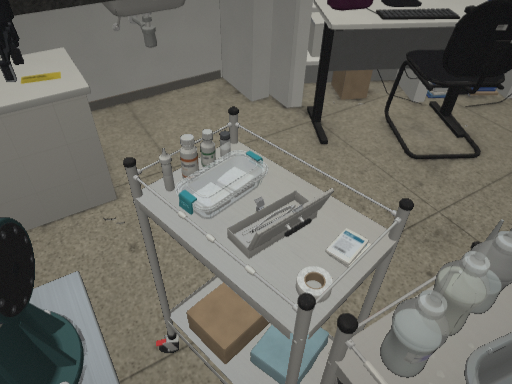

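View pics/top0.png

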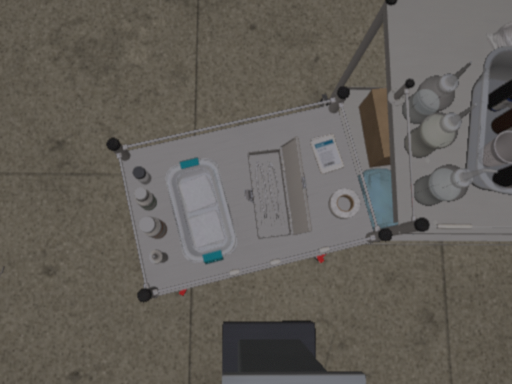

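The case and box run roughly along world x, both yawed slightly. The lid leans back towards the gauze and tape. Next I measure both yaws.

```bash
cat > h.py <<'E'
from rig import manip
import numpy as np, cv2
def cam(c):
    d=manip.get_image(c); return d
def back(d,uv,z):
    V=np.array(d["view"]);R=V[:3,:3];t=V[:3,3];C=-R.T@t
    ray=R.T@np.array([(uv[0]-d["cx"])/d["fx"],(uv[1]-d["cy"])/d["fy"],1.])
    return C+ray*(z-C[2])/ray[2]
def proj(d,p):
    V=np.array(d["view"]);q=V[:3,:3]@np.array(p)+V[:3,3]
    return np.array([d["fx"]*q[0]/q[2]+d["cx"],d["fy"]*q[1]/q[2]+d["cy"]])
def pp(t,n=1):
    for c in ("scene","top"):
        manip.get_image(c)
        r=manip.pinpoint(c,t); print(c,t,[([round(x,4) for x in e["location"]],round(e["p"],2)) for e in r[:2]])
E
python3 - <<'E'
from h import *
d=cam("top"); print(np.round(d["view"],3).tolist())
big=cv2.resize(d["image"][110:280,110:400],None,fx=2.7,fy=2.7,interpolation=cv2.INTER_CUBIC)
for t,z in (("clear_box",.064),("steel_case",.031),("lid_edge",.1),("lid_handle",.06),("gauze_1",.026)):
    for s in manip.silhouettes("top",t)[:2]:
        m=s["pixels"].astype(np.uint8)
        cs,_=cv2.findContours(m,0,1)
        k=max(cs,key=cv2.contourArea); box=cv2.boxPoints(cv2.minAreaRect(k))
        w=np.array([back(d,p,z)[:2] for p in box])
        e1=w[1]-w[0];e2=w[2]-w[1]
        e=e1 if np.linalg.norm(e1)>np.linalg.norm(e2) else e2
        print(t,round(s["p"],2),m.sum(),np.round(w.mean(0),4),"L",np.linalg.norm(e1).round(3),np.linalg.norm(e2).round(3),"yaw",np.arctan(e[1]/e[0]).round(3),box.round().tolist())
        cv2.polylines(big,[np.int32((box-[110,110])*2.7)],True,(0,0,255),1)
cv2.imwrite("pics/top1.png",big)
for i in range(2):
    for t in ("clear_box","steel_case","lid_hinge","catch_foot","lid_handle"): pp(t)
print(manip.state()["time"])
E
```

```text
[[0.003, -0.999, 0.035, 0.098], [-0.988, -0.009, -0.156, 0.544], [0.156, -0.034, -0.987, 0.919], [0.0, 0.0, 0.0, 1.0]]
clear_box 0.8 5517 [0.5081 0.2064] L 0.125 0.234 yaw 0.274 [[159.0, 167.0], [214.0, 152.0], [242.0, 254.0], [187.0, 269.0]]
clear_box 0.7 1783 [ 0.5674 -0.0025] L 0.047 0.217 yaw 0.115 [[279.0, 138.0], [300.0, 135.0], [312.0, 231.0], [292.0, 234.0]]
steel_case 0.58 4885 [0.5659 0.0401] L 0.144 0.224 yaw 0.134 [[237.0, 145.0], [298.0, 135.0], [313.0, 231.0], [252.0, 240.0]]
lid_edge 0.8 1692 [0.5601 0.0028] L 0.042 0.205 yaw 0.126 [[280.0, 139.0], [299.0, 136.0], [312.0, 230.0], [293.0, 233.0]]
lid_edge 0.5 842 [ 0.6274 -0.0653] L 0.054 0.078 yaw 0.289 [[310.0, 141.0], [333.0, 133.0], [344.0, 167.0], [321.0, 174.0]]
lid_handle 0.93 1721 [ 0.5686 -0.0036] L 0.044 0.218 yaw 0.111 [[280.0, 138.0], [299.0, 135.0], [312.0, 231.0], [293.0, 233.0]]
gauze_1 0.29 1736 [ 0.574  -0.0086] L 0.047 0.227 yaw 0.123 [[279.0, 138.0], [299.0, 135.0], [313.0, 231.0], [293.0, 234.0]]
scene clear_box [([0.5099, 0.2071, -0.0019], 0.67), ([0.5328, 0.3329, -0.0022], 0.37)]
top clear_box [([0
[... 423 characters left out ...]
), ([0.5252, -0.1227, -0.0026], 0.7)]
top lid_handle [([0.5617, -0.0204, 0.0672], 0.7)]
scene clear_box [([0.508, 0.2069, -0.0003], 0.7)]
top clear_box [([0.5085, 0.2125, 0.0013], 0.73), ([0.5631, 0.0719, 0.0014], 0.54)]
scene steel_case [([0.5509, 0.0546, 0.0004], 0.64)]
top steel_case [([0.5503, 0.0551, 0.0018], 0.8)]
scene lid_hinge [([0.5555, 0.0161, 0.0318], 0.97)]
top lid_hinge [([0.5615, 0.0173, 0.0313], 0.91), ([0.5296, 0.3287, 0.0026], 0.53)]
scene catch_foot [([0.5468, 0.0975, 0.0066], 0.64), ([0.5309, 0.3335, -0.0034], 0.51)]
top catch_foot [([0.5528, 0.0984, 0.0116], 0.64)]
scene lid_handle [([0.5617, -0.0142, 0.0592], 0.63)]
top lid_handle [([0.5575, -0.0162, 0.0668], 0.67)]
3.7
```

View pics/top1.png

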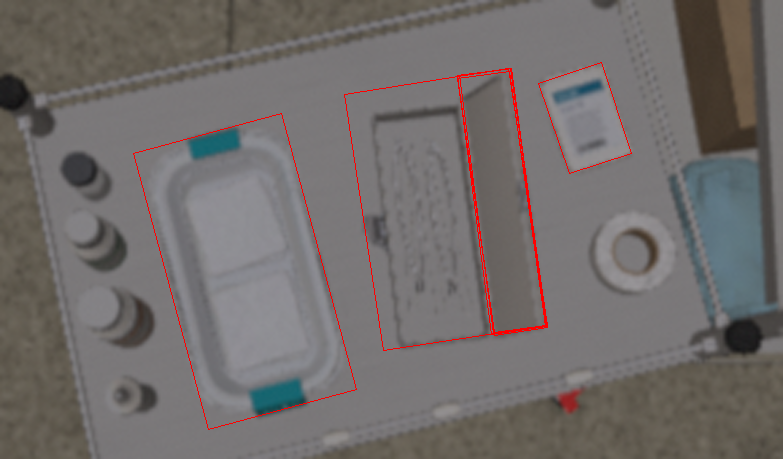

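```bash
cat >> h.py <<'E'
from scipy.spatial.transform import Rotation
CY=0.12; C0=np.array([0.552,0.0545])
def quat(yaw,flip=False):
    x=np.array([-np.sin(yaw),np.cos(yaw),0.])*(-1 if flip else 1)
    y=np.array([0,0,-1.]); z=np.cross(x,y)
    q=Rotation.from_matrix(np.c_[x,y,z]).as_quat(); return [q[3],q[0],q[1],q[2]]
def loc(a,b,z,yaw=None,c=None):
    yaw=CY if yaw is None else yaw; c=C0 if c is None else c
    u=np.array([np.cos(yaw),np.sin(yaw)]);v=np.array([-np.sin(yaw),np.cos(yaw)])
    p=c+a*u+b*v; return [p[0],p[1],z]
def st(m=""):
    s=manip.state(); print(m,round(s["time"],2),np.round(s["tool_pos"],4),"F",np.round(s["force"],2),"w",round(s["grip_width"],4))
    return s
def pic(c,name,crop=None,f=1):
    d=manip.get_image(c);im=d["image"]
    if crop: im=im[crop[1]:crop[3],crop[0]:crop[2]]
    cv2.imwrite("pics/"+name,cv2.resize(im,None,fx=f,fy=f,interpolation=cv2.INTER_CUBIC)); return d
E
python3 - <<'E'
from h import *
for fl in (0,1):
  for p,y in ((loc(0,-.105,.25),CY),([.509,.208,.12],.27),(loc(0,0,.06),CY)):
    r=manip.solve_ik(p,quat(y,fl)); print(fl,None if r is None else np.round(r,2))
E
```

```text
0 [-0.21  0.31  1.58 -0.    1.26 -1.9 ]
0 [ 0.26  0.43  1.75 -0.    0.95 -1.58]
0 [-0.03  0.53  1.79 -0.    0.83 -1.72]
1 [-0.21  0.31  1.58 -0.    1.26  1.24]
1 [ 0.26  0.43  1.75 -0.    0.95  1.56]
1 [-0.03  0.53  1.79 -0.    0.83  1.42]
```

Run:
```python
from h import *
q=quat(CY,1)
manip.move_gripper(0.0)
manip.move_ptp(loc(0,-.11,.25),q)
manip.move_l(loc(0,-.11,.104),q,speed=.2)
st("behind")
pic("scene","s2.png",(200,100,400,320),2.5)
pic("top","t2.png",(150,80,400,260),3)
```

```text
behind 7.95 [ 0.566  -0.0547  0.1048] F [ 0.16 -0.76 -1.  ] w 0.0001
```

View pics/s2.png

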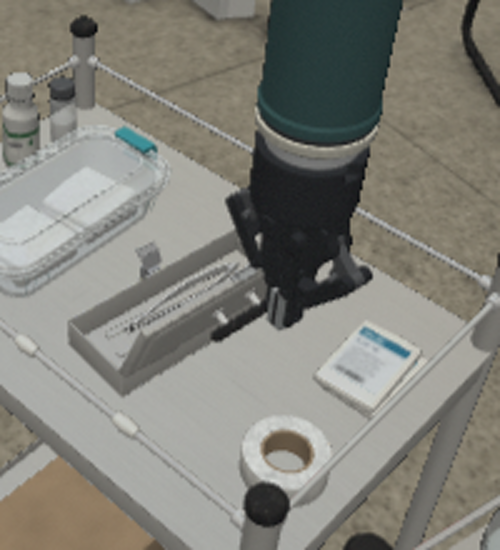

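View pics/t2.png

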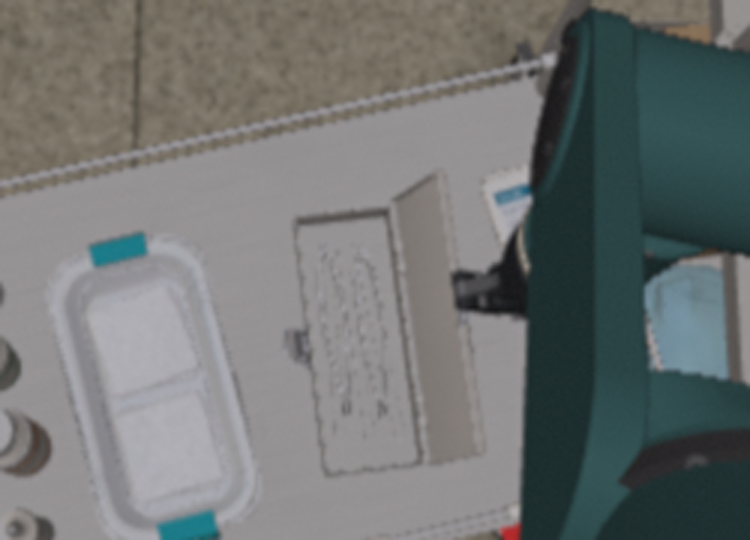

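Run:
```python
from h import *
q=quat(CY,1)
for b in (-.085,-.07,-.06,-.05,-.042,-.036):
    manip.move_l(loc(0,b,.104),q,speed=.06); st(b)
pic("scene","s3.png",(200,100,400,320),2.5)
```

```text
-0.085 8.62 [ 0.5621 -0.0295  0.104 ] F [-0.32 -0.64  0.06] w -0.0
-0.07 9.02 [ 0.5602 -0.0145  0.1039] F [-0.1  -0.92 -0.09] w -0.0002
-0.06 9.33 [ 0.559  -0.0046  0.1039] F [ 0.13 -0.   -0.17] w 0.0002
-0.05 9.65 [0.5578 0.0053 0.104 ] F [-0.48  0.65  0.15] w -0.0002
-0.042 9.93 [0.5569 0.0132 0.104 ] F [ 0.21 -0.35 -0.15] w -0.0
-0.036 10.18 [0.5562 0.0191 0.104 ] F [ 0.89 -0.24  0.44] w 0.0001
```

View pics/s3.png

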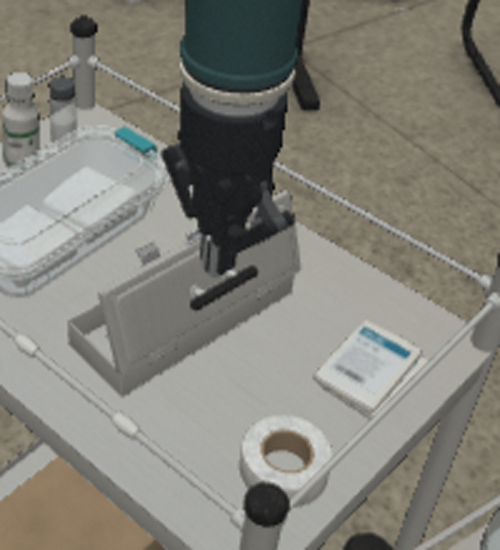

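```bash
cat >> h.py <<'E'
def overlay(d,th,im,col=(0,0,255)):
    r=[]
    for a in (-.103,.103):
        for rr in (0,.081):
            p=loc(a,-.039+rr*np.cos(th),.031+rr*np.sin(th)); r.append(proj(d,p))
    r=np.array(r)[[0,1,3,2]]
    cv2.polylines(im,[np.int32(r*16)],True,col,1,cv2.LINE_AA,4)
E
python3 - <<'E'
from h import *
d=manip.get_image("scene");im=d["image"].copy()
overlay(d,1.45,im,(255,0,0));overlay(d,1.3,im,(0,0,255))
cv2.imwrite("pics/s4.png",cv2.resize(im[150:270,210:350],None,fx=5,fy=5,interpolation=cv2.INTER_CUBIC))
E
```

```text
(no output)
```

View pics/s4.png

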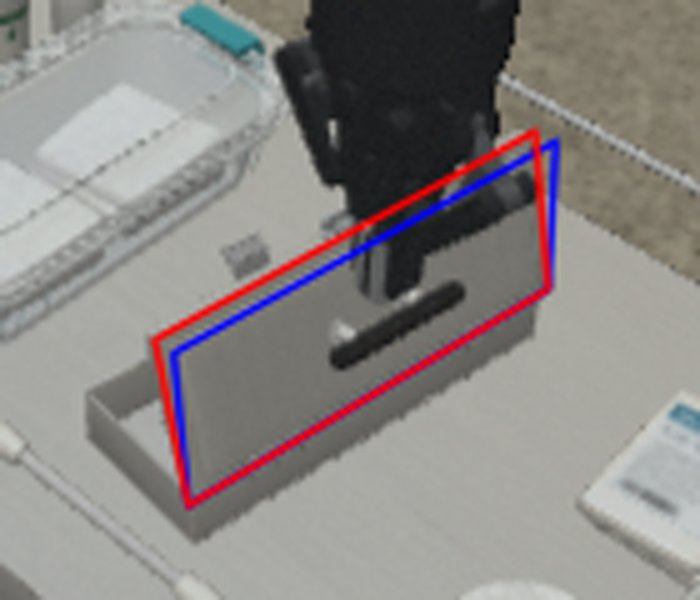

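Run:
```python
from h import *
q=quat(CY,1)
for b in (-.03,-.025,-.021):
    manip.move_l(loc(0,b,.107),q,speed=.06); st(b)
d=manip.get_image("scene");im=d["image"].copy()
overlay(d,1.3,im,(255,0,0));overlay(d,1.15,im,(0,0,255))
cv2.imwrite("pics/s5.png",cv2.resize(im[150:270,210:350],None,fx=5,fy=5,interpolation=cv2.INTER_CUBIC))
```

```text
-0.03 10.54 [0.5557 0.025  0.1072] F [0.51 0.29 0.21] w 0.0001
-0.025 10.79 [0.5548 0.03   0.107 ] F [ 0.35 -0.63  0.65] w 0.0
-0.021 11.04 [0.5544 0.0339 0.107 ] F [0.04 0.6  0.01] w 0.0003
```

View pics/s5.png

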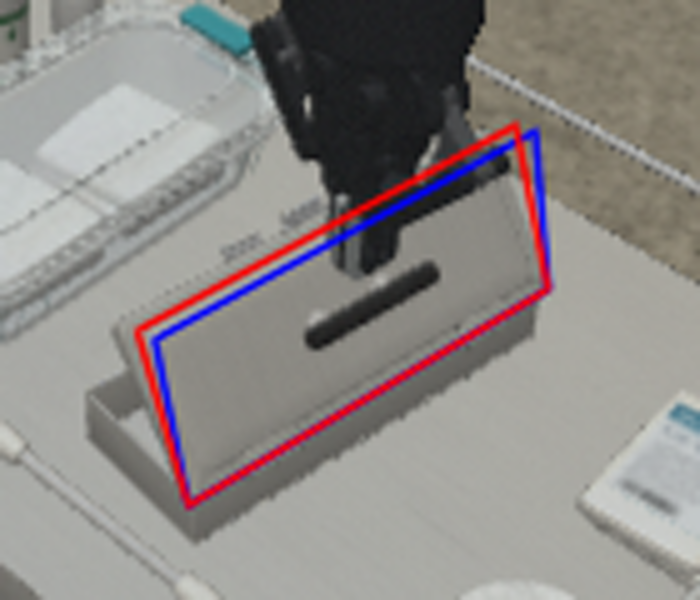

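The lid is now at about 1.1, well past upright, so I'm backing off.

Run:
```python
from h import *
q=quat(CY,1)
manip.move_l(loc(0,-.06,.125),q,speed=.25); st()
manip.move_l(loc(0,-.02,.23),q,speed=.25); st()
manip.move_l(loc(0,-.08,.25),q,speed=.25); st()
pic("scene","s6.png",(200,150,350,270),5)
pic("top","t6.png",(150,80,400,260),3)
```

```text
11.42 [ 0.5599 -0.006   0.1256] F [ 0.52 -0.24 -0.16] w 0.0002
 12.02 [0.5536 0.0352 0.2292] F [-0.01 -0.34 -0.27] w -0.0001
 12.42 [ 0.5607 -0.026   0.2482] F [-0.12  0.3  -0.5 ] w -0.0002
```

View pics/s6.png

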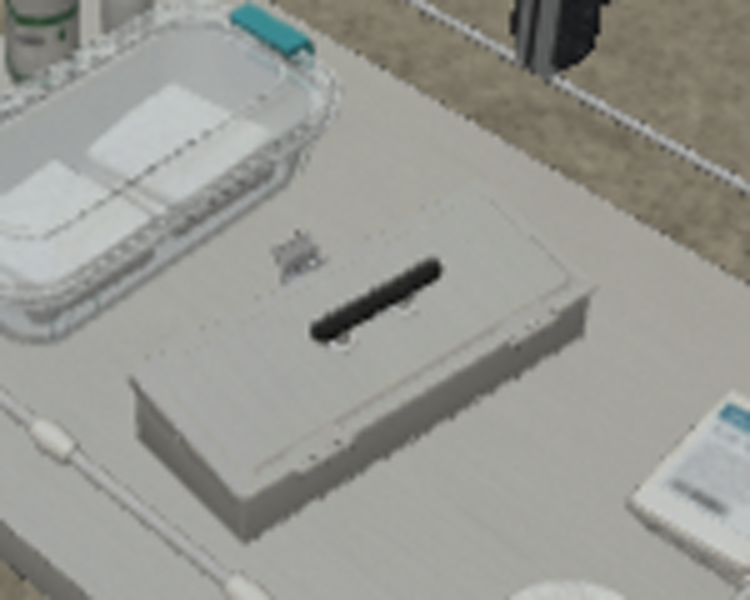

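View pics/t6.png

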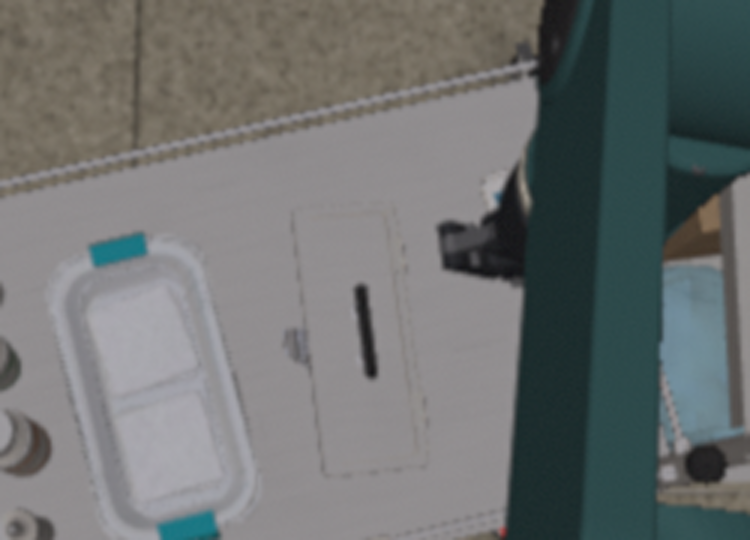

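The lid fell shut and rests unlatched. Next I locate the handle from the dark bar.

```bash
cat >> h.py <<'E'
def handle(z,c,roi):
    d=manip.get_image(c);g=d["image"].max(2).astype(int)
    x0,y0,x1,y1=roi; m=np.zeros(g.shape,np.uint8); m[y0:y1,x0:x1]=(g[y0:y1,x0:x1]<75)
    n,l,s,ce=cv2.connectedComponentsWithStats(m)
    k=1+np.argmax(s[1:,4]); ys,xs=np.where(l==k)
    P=np.array([back(d,p,z)[:2] for p in np.c_[xs,ys]])
    cc=P.mean(0); w,v=np.linalg.eigh(np.cov((P-cc).T)); e=v[:,1]
    pr=(P-cc)@e
    print(c,"n",len(xs),"centre",cc.round(4),"yaw",np.arctan(e[1]/e[0]).round(3),"len",np.ptp(pr).round(3))
E
python3 - <<'E'
from h import *
handle(.057,"scene",(250,195,300,222)); handle(.057,"top",(260,165,285,212))
for t in ("steel_case","lid_handle","lid_edge","catch_foot","lid_hinge"): pp(t)
d=manip.get_image("top")
for s in manip.silhouettes("top","steel_case")[:1]:
    m=s["pixels"].astype(np.uint8);cs,_=cv2.findContours(m,0,1);k=max(cs,key=cv2.contourArea)
    r=cv2.minAreaRect(k);w=np.array([back(d,p,.036)[:2] for p in cv2.boxPoints(r)]);print(m.sum(),r,w.round(3).tolist(),w.mean(0))
    es=[w[1]-w[0],w[2]-w[1]];e=max(es,key=np.linalg.norm);print(np.arctan(e[1]/e[0]),[np.linalg.norm(x) for x in es])
E
```

```text
scene n 113 centre [0.5519 0.0513] yaw 0.123 len 0.069
top n 102 centre [0.5535 0.0507] yaw 0.121 len 0.068
scene steel_case [([0.5521, 0.0552, -0.0016], 0.59)]
top steel_case [([0.5524, 0.053, -0.0018], 0.72)]
scene lid_handle [([0.552, 0.0559, 0.0547], 0.73)]
top lid_handle [([0.5504, 0.0519, 0.0623], 0.72)]
scene lid_edge [([0.5465, 0.0853, 0.0476], 0.74)]
top lid_edge [([0.5493, 0.0885, 0.0428], 0.74)]
scene catch_foot [([0.5505, 0.0982, 0.0063], 0.7), ([0.555, 0.015, 0.0329], 0.63)]
top catch_foot [([0.5514, 0.0981, 0.007], 0.89)]
scene lid_hinge [([0.5553, 0.0155, 0.0314], 0.76)]
top lid_hinge [([0.5589, 0.0152, 0.0334], 0.68)]
3235 ((266.19976806640625, 192.36984252929688), (90.49712371826172, 42.72332000732422), 82.47618103027344) [[0.65, 0.123], [0.664, 0.025], [0.457, 0.001], [0.444, 0.096]] [0.55384822 0.06121543]
0.1191477955281993 [np.float64(0.09895356709276089), np.float64(0.20851043691888266)]
```

```bash
sed -i 's/^CY=.*/CY=0.121; C0=np.array([0.5525,0.0535])/' h.py
cat >> h.py <<'E'
def fz(n=4):
    v=[]
    for _ in range(n): v.append(manip.state()["force"][2]); manip.sleep(.01)
    return float(np.mean(v))
E
python3 - <<'E'
from h import *
q=quat(CY,1)
manip.move_l(loc(0,.022,.12),q,speed=.2)
manip.move_l(loc(0,.022,.072),q,speed=.1)
manip.sleep(.15); f0=fz(8); s=st("start"); print("f0",f0)
z=.072;peak=0;log=[]
while z>.046:
    z-=.0004 if peak>2 else .0008
    manip.move_l(loc(0,.022,z),q,speed=.01)
    f=fz(3)-f0; log.append((round(z,4),round(manip.state()["tool_pos"][2],4),round(f,1)))
    peak=max(peak,f)
    if f>15.5: print("LIMIT");break
    if peak>5 and f<peak*.6: print("DROP");break
print(log[-25:]);st()
pic("scene","s7.png",(200,150,350,270),5)
E
```

```text
start 15.54 [0.5504 0.0753 0.0727] F [-0.53 -0.03 -0.1 ] w 0.0003
f0 -0.122416232517883
DROP
[(0.0664, np.float64(0.0664), 0.2), (0.0656, np.float64(0.0656), 0.2), (0.0648, np.float64(0.0648), 0.6), (0.064, np.float64(0.064), -0.1), (0.0632, np.float64(0.0631), 0.0), (0.0624, np.float64(0.0624), -0.3), (0.0616, np.float64(0.0616), 0.3), (0.0608, np.float64(0.0608), 0.1), (0.06, np.float64(0.0599), 0.0), (0.0592, np.float64(0.0592), 0.7), (0.0584, np.float64(0.0586), 3.5), (0.058, np.float64(0.0582), 5.2), (0.0576, np.float64(0.0578), 5.4), (0.0572, np.float64(0.0574), 6.2), (0.0568, np.float64(0.0571), 7.0), (0.0564, np.float64(0.0567), 6.4), (0.056, np.float64(0.0564), 7.2), (0.0556, np.float64(0.056), 7.9), (0.0552, np.float64(0.0557), 8.8), (0.0548, np.float64(0.0554), 9.8), (0.0544, np.float64(0.0551), 10.4), (0.054, np.float64(0.0547), 11.1), (0.0536, np.float64(0.0543), 10.8), (0.0532, np.float64(0.0541), 12.3), (0.0528, np.float64(0.0525), -0.1)]
 24.07 [0.5496 0.0752 0.0525] F [-0.41 -0.87 -0.21] w -0.0001
```

View pics/s7.png

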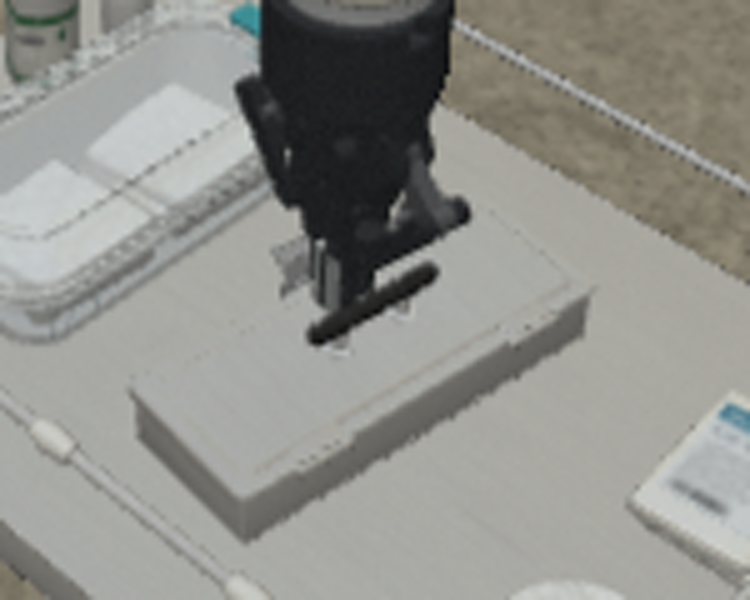

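Force dropped cleanly from 12.3 to 0 N, which is the snap. I'm moving off the lid and checking before grasping.

Run:
```python
from h import *
q=quat(CY,1)
manip.move_l(loc(0,.022,.10),q,speed=.15)
manip.move_l(loc(0,.0,.15),q,speed=.2)
manip.move_l(loc(0,-.10,.2),q,speed=.3)
manip.sleep(.1)
pic("scene","s8.png",(200,150,350,270),5)
pic("top","t8.png",(230,140,320,250),7)
handle(.053,"scene",(250,195,300,222)); handle(.053,"top",(260,165,285,212))
st()
```

```text
scene n 109 centre [0.5513 0.0538] yaw 0.129 len 0.071
top n 101 centre [0.5535 0.0532] yaw 0.124 len 0.066
 25.83 [ 0.5639 -0.0447  0.1992] F [ 0.09  1.48 -0.09] w 0.0003
```

View pics/s8.png

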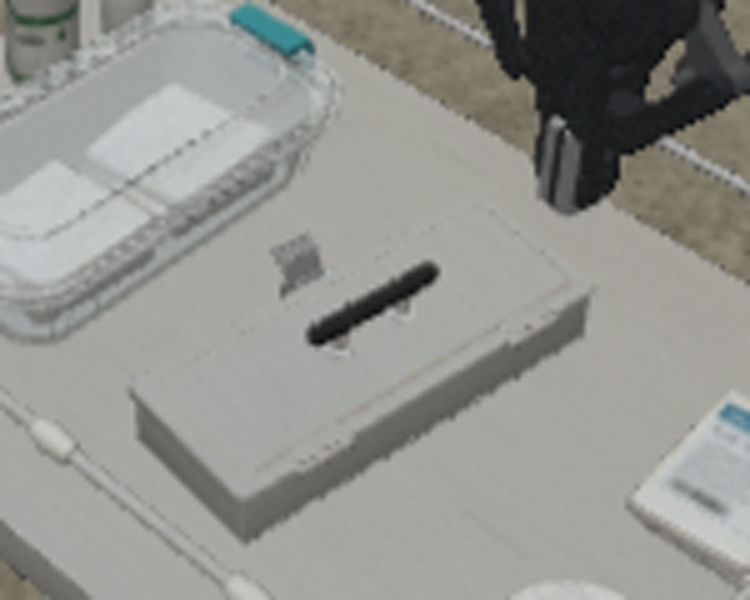

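View pics/t8.png

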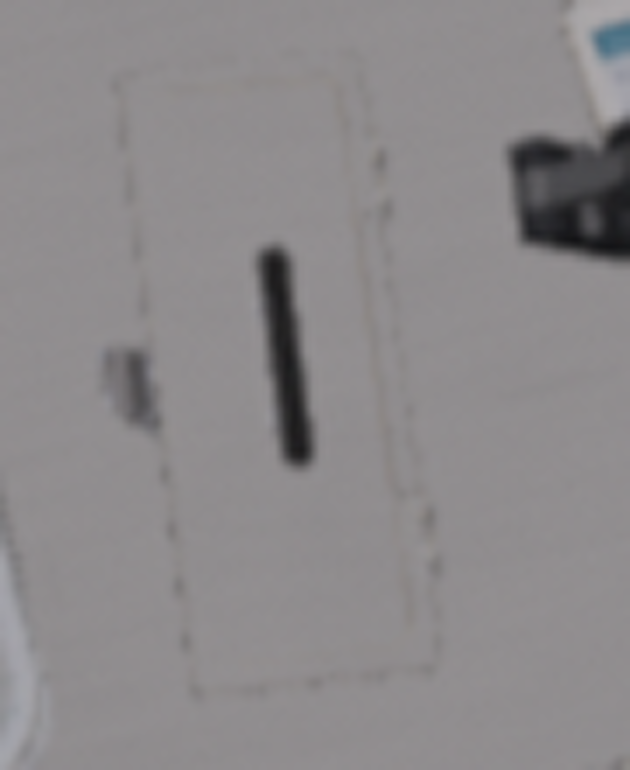

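The case is latched: the lid sits lower and more of the catch shows above it. Now I grasp the handle.

Run:
```python
from h import *
q=quat(CY,1)
manip.move_gripper(.032,60)
manip.move_ptp(loc(0,0,.12),q)
manip.move_l(loc(0,0,.085),q,speed=.15)
f0=fz(5)
manip.move_l(loc(0,0,.0575),q,speed=.04); print("dz force",fz(4)-f0); st("down")
manip.move_gripper(0.0,60); st("grip")
pic("scene","s9.png",(200,100,350,270),4)
manip.move_l(loc(0,0,.075),q,speed=.04); st("up")
manip.move_l(loc(0,0,.165),q,speed=.12); st("up2")
pic("scene","s10.png",(180,80,350,260),4)
pic("top","t10.png",(130,80,400,280),2.8)
```

```text
dz force -0.32677858745724137
down 28.11 [0.5527 0.0535 0.0576] F [-0.17 -0.1   0.25] w 0.032
grip 28.45 [0.5527 0.054  0.0578] F [-0.63  3.86  4.03] w 0.0079
up 29.09 [0.5524 0.0534 0.075 ] F [ 0.38 -0.15 -7.89] w 0.0077
up2 29.99 [0.5517 0.0535 0.1642] F [-0.92 -0.61 -8.94] w 0.0073
```

View pics/s10.png

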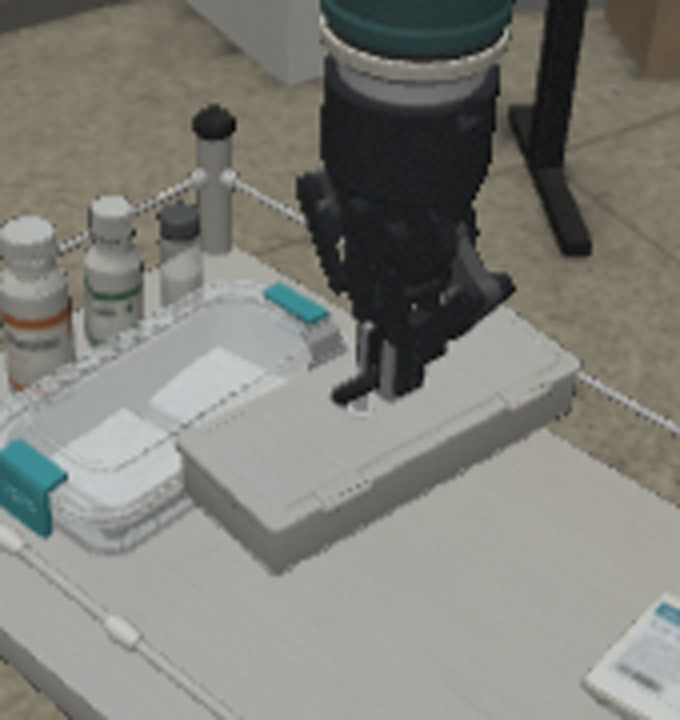

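View pics/t10.png

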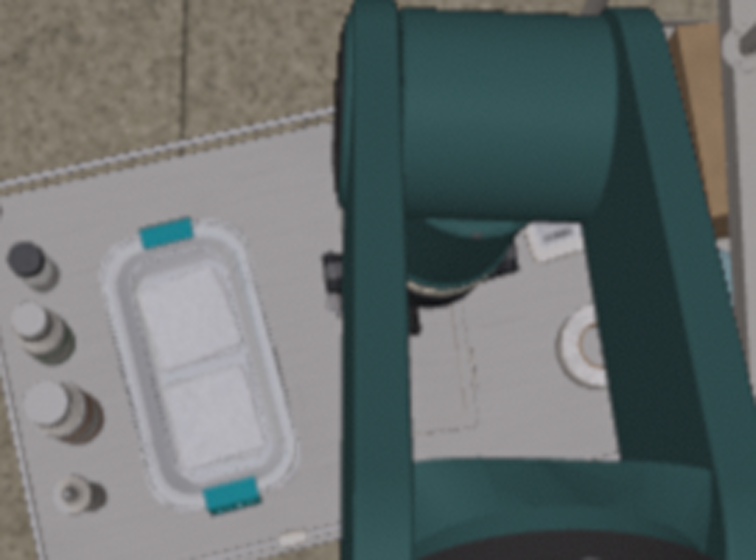

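Run:
```python
from h import *
for i in range(3): manip.sleep(.2); st()
pp("lid_handle");pp("steel_case")
```

```text
30.29 [0.5521 0.0535 0.1643] F [-0.71  0.28 -8.29] w 0.0076
 30.49 [0.5525 0.0535 0.1649] F [-0.88  0.01 -8.11] w 0.0079
 30.69 [0.5525 0.0535 0.165 ] F [-0.05  0.07 -8.96] w 0.0076
scene lid_handle [([0.5543, 0.0558, 0.1578], 0.95), ([0.549, 0.0865, 0.1458], 0.51)]
top lid_handle [([0.5498, 0.0505, 0.1652], 0.61)]
scene steel_case [([0.5526, 0.0531, 0.1081], 0.68)]
top steel_case [([0.5605, 0.016, 0.1401], 0.23)]
```

View pics/s9.png

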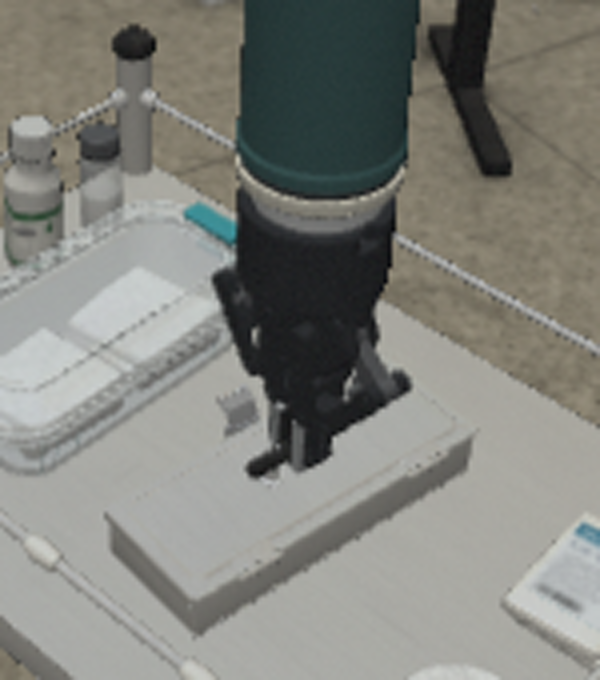

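Run:
```python
from h import *
for c in ("top","scene"):
    d=manip.get_image(c); hsv=cv2.cvtColor(d["image"],cv2.COLOR_BGR2HSV)
    m=cv2.inRange(hsv,(80,110,60),(100,255,255)); 
    m[:, 300:]=0
    if c=="top": m[:150]=0
    n,l,s,ce=cv2.connectedComponentsWithStats(m)
    ks=[k for k in np.argsort(-s[1:,4])+1 if s[k,4]>25][:4]
    P=[back(d,ce[k],.055) for k in ks]
    print(c,[(s[k].tolist(),p.round(3).tolist()) for k,p in zip(ks,P)])
    if len(P)>=2:
        e=P[0]-P[1]; print("mid",((P[0]+P[1])/2).round(4),"yaw",np.arctan(e[1]/e[0]),np.linalg.norm(e))
d=manip.get_image("top")
for s in manip.silhouettes("top","clear_box")[:1]:
    m=s["pixels"].astype(np.uint8);cs,_=cv2.findContours(m,0,1);k=max(cs,key=cv2.contourArea)
    w=np.array([back(d,p,.06)[:2] for p in cv2.boxPoints(cv2.minAreaRect(k))]);e=max(w[1]-w[0],w[2]-w[1],key=np.linalg.norm);print(w.mean(0),np.arctan(e[1]/e[0]))
```

```text
top [([203, 251, 20, 12, 165], [0.407, 0.18, 0.055]), ([180, 158, 19, 10, 120], [0.614, 0.235, 0.055])]
mid [0.5109 0.2075 0.055 ] yaw 0.2601058781079695 0.21441231327975036
scene [([179, 190, 18, 24, 249], [0.402, 0.176, 0.055]), ([246, 151, 16, 10, 62], [0.616, 0.243, 0.055])]
mid [0.5092 0.2095 0.055 ] yaw 0.3030882609716652 0.2239359431808704
[0.5091496  0.20598654] 0.2528506570335175
```

Run:
```python
from h import *
B=[.5095,.2075]; q=quat(.265,1)
manip.move_l(B+[.165],q,speed=.1); st("above")
manip.move_l(B+[.128],q,speed=.06); manip.sleep(.2)
f0=fz(8); print("f0",f0)
z=.128
while z>.114:
    z-=.0006; manip.move_l(B+[z],speed=.02); f=fz(3)-f0
    if f>4: break
print("contact",z,f); st()
pic("scene","s11.png",(140,80,350,260),3.5)
pic("top","t11.png",(110,80,400,280),2.7)
```

```text
above 33.04 [0.5097 0.207  0.165 ] F [-0.21 -0.49 -8.15] w 0.0078
f0 -8.375200210636663
contact 0.12200000000000004 4.913185519741404
 36.83 [0.5097 0.2073 0.1222] F [-1.   -2.92 -3.25] w 0.0076
```

View pics/s11.png

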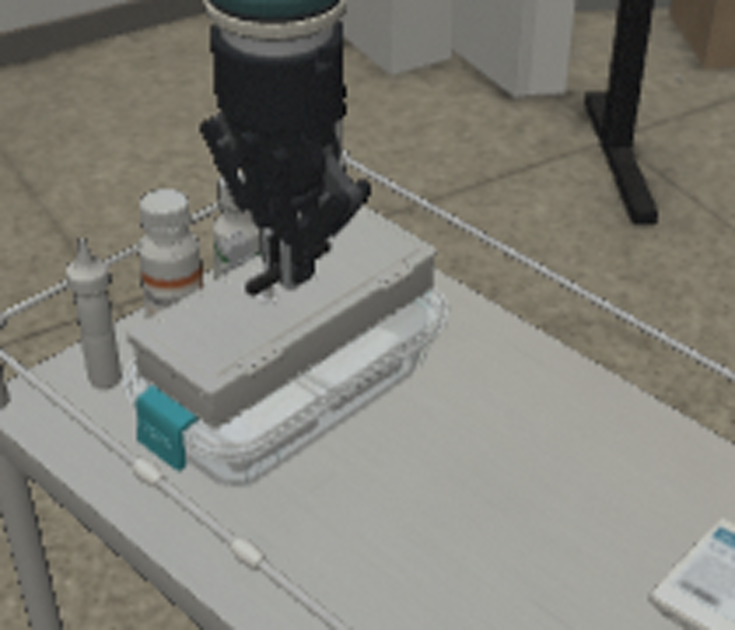

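Run:
```python
from h import *
B=[.5095,.2075]; q=quat(.265,1)
manip.move_l(B+[.1212],speed=.02); st()
manip.move_gripper(.032); manip.sleep(.1); st("open")
manip.move_l(B+[.17],q,speed=.1)
p=loc(0,-.17,.26,.265,np.array(B)); manip.move_l(p,q,speed=.25); st()
manip.sleep(.2)
handle(.1165,"scene",(190,130,260,190)) if 0 else None
pic("scene","s12.png",(140,80,350,260),3.5)
pic("top","t12.png",(110,80,400,280),2.7)
for t in ("steel_case","lid_handle","catch_foot"): pp(t)
```

```text
37.17 [0.5097 0.2074 0.1219] F [-3.11 -3.87  5.36] w 0.0076
open 37.63 [0.5097 0.2077 0.1212] F [-0.01 -0.73  0.47] w 0.0321
 39.19 [0.553  0.0442 0.2589] F [-0.12  0.88 -0.55] w 0.0319
scene steel_case [([0.509, 0.2086, 0.0636], 0.75)]
top steel_case [([0.5221, 0.1688, 0.099], 0.67), ([0.5091, 0.2067, 0.064], 0.61)]
scene lid_handle [([0.5126, 0.2052, 0.1133], 0.83)]
top lid_handle [([0.5064, 0.2053, 0.1211], 0.89), ([0.5076, 0.2037, 0.0652], 0.61)]
scene catch_foot [([0.504, 0.2488, 0.0695], 0.56)]
top catch_foot [([0.5013, 0.2501, 0.0716], 0.59)]
```

View pics/s12.png

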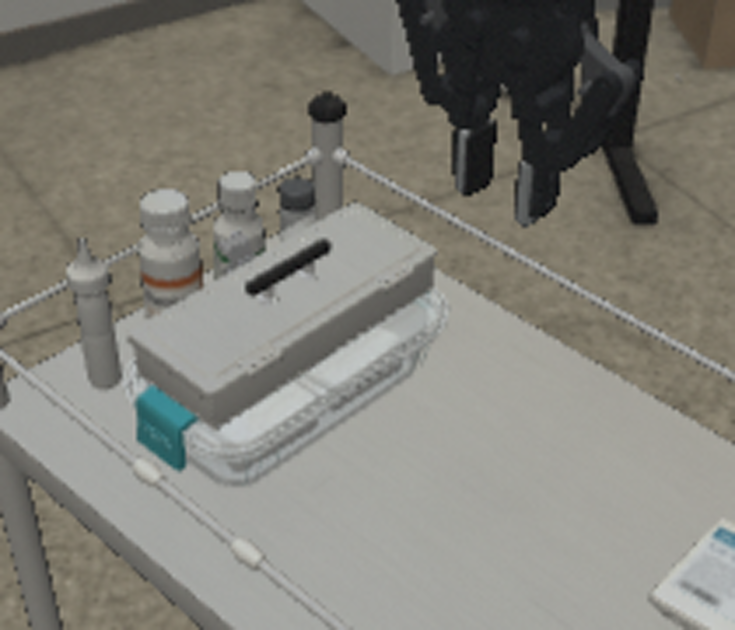

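View pics/t12.png

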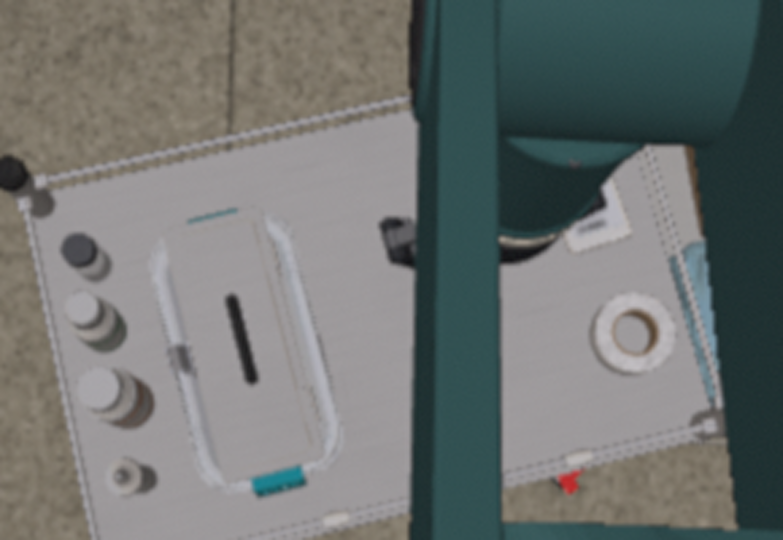

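The case sits flat, centred and lengthwise on the box lid, and nothing else has moved visibly. I'm handing in.

Run:
```python
from h import *
st(); print(manip.hand_in())
```

```text
40.09 [0.5541 0.0434 0.26  ] F [-0.88 -0.58 -0.42] w 0.0322
the job is handed in; nothing more can be done
None
```

The case is shut, latched and set down on the clear box, and I handed the job in at about 40 s of the 70 s allowed. The hand-in gives no verdict.

- **Closing the lid:** I tipped it from behind to about 1.1 rad and backed off, and it fell shut by itself.
- **Latching:** I pressed the front edge in 0.4 mm steps. The force rose to 12.3 N and dropped to zero at the snap. I stopped there, before the seat.
- **Moving the case:** I gripped the handle at 60 N and the case stayed level and latched while lifted. Contact with the box came at the expected height, and I pressed about 1 mm further before opening the gripper.

**Last checks:**
- Both cameras put the case at about (0.509, 0.208, 0.064). I measured the box centre as (0.5095, 0.2075), and its lid is 0.064 m high.
- I set the case down at a yaw of 0.265 rad. My estimates of the box's yaw ran from 0.25 to 0.30.
- The pictures show it flat and latched. The other things look unmoved, though the arm partly hid the gauze in the final top picture.

**Not fully confirmed:**
- One low-confidence network reading of the case from the top camera disagreed, so I discarded it.
- The forceps can't be seen once the lid is shut. I take them to be inside because the case was never tipped.

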